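Fold out the bench hook and hang the tube carrier on it

TASK

Swing the folded steel hook on the white board all the way out to its stop, feeling for the stop and without forcing it, so that the stop collar under the hook is not wrenched round. Then hang the green tube carrier with the fin on the hook: bring the hook's arm in under the top deck and lower it gently until the channel under the deck has dropped fully over the saddle block on the arm, behind the upturned post. Leave it hanging level with the hook fully out, and do not disturb the other things on the bench.

Things in the scene. Friction and masses are not known exactly. Their poses are not given: they have to be found in the camera images.
- board: fixed upright white board, 300 mm long, 14 mm thick, top edge at 122 mm; place and yaw differ each time. Origin under its centre; x runs along the board, -y points out of the face with the hook (roughly to the robot's right). The vertical hinge axis of hook and collar is at x = +50, y = -26 mm here. Its top is 3 mm below the arm's top, so fingers can pass above it, behind the hook's post.
- hook: steel folding hook. Origin on the hinge axis, at the arm's top face (125 mm above the bench); x along the arm to its tip. Arm 12 mm wide, 10 high, 88 long. On the arm lies an aluminium saddle block, 46 long (x 25 to 71 mm), 12 wide, 8 high, clamped up to 7 mm to either side of the arm's middle, where is not measured. Folded, its tip points to the board's -x; it opens counterclockwise from above.
- hook_post (a point): top centre of the hook's upturned round post: 10 mm diameter, 85 mm from the hinge axis, rising 24 mm above the arm's top face (to 149 mm above the bench); axes as hook. The hinge is stiff: 2 to 5 N at the post moves it, and it stays where it is left; it starts folded or up to 13 degrees out.
- collar: dark stop collar, 22 mm across, on the hinge axis below the arm, clamped by friction at an angle that differs each time (up to 7 degrees either way from the board). The hook opens to a hard stop, roughly square to the board, when the hook's x axis lies along this frame's -y axis; then more than about 19 N at the post wrenches the collar round. Origin as hook.
- collar_lug (a point): point on top of the collar's lug (36 mm long, pointing roughly along the board's +x), 30 mm from the hinge axis and 18 mm below the arm's top face; it shows whether the collar has been turned
- rack: tube carrier: green frame 40 mm long (x, its open ends) by 60 mm wide, decks and walls 5 mm; window 50 mm wide, 5 to 69 mm above the foot. Top face at 74 mm with four 3 mm caps; on it a fin to grip, 32 mm long (x), 12 mm thick (y), up to 108 mm. Two ribs (each 6 mm wide) along x under the top deck leave a 14.4 mm channel. About 0.15 kg. Origin under its centre, on the bench; ends alike.
- rack_seat (a point): middle of the roof of the channel under the rack's top deck, 69 mm above its foot; the ribs reach 6 mm lower. Hung properly it lies on the saddle's top, 8 mm above the arm's top face, 30 to 60 mm from the hinge axis (48 is best), in line with the saddle; with a rib riding on the saddle it is 6 mm too high. Pressing the rack on the hook harder than 20 N is too much.
- low_rack: bystander: long low green tube rack with many holes, 70 x 110 mm, 45 mm high, no fin; origin under its centre
- tape: bystander: brown roll of tape lying flat, 84 mm across, 18 mm high; origin under its centre
- dish: bystander: pale translucent round dish with lid lying flat, 90 mm across, 18 mm high; origin under its centre
- pen: bystander: grey marker with black cap lying down, 140 mm long, 13 mm thick; origin under its middle
- vial: bystander: small glass vial with black cap, 24 mm across, 45 mm high; origin under its centre
- dropper: bystander: upright white bottle, 58 mm across, 130 mm high; origin under its centre
- eraser: bystander: black rounded block, 60 x 35 x 18 mm; origin under its centre
Things that resemble listed ones, but are neither listed nor needed, are in the scene too. Leave any purple or yellow look-alike of the rack alone.

How it is judged:
On the way:
1. the hook is swung out to its stop (within 0.06 rad) while the carrier still stands on the bench (angle between the x axis of hook and the y axis of collar, either way round below 0.06 rad and height (world z) of rack below 0.01 m), for 0.2 s.
At the end, for the whole second after the job is handed in: The hook is out within 0.1 rad of its stop; the carrier hangs on it at rest: channel roof 5.5 to 10.5 mm above the arm's top face (on the saddle), within 10.5 mm of the arm's centre line, 25 to 66 mm from the hinge axis, in line with the arm within 0.12 rad and level within 0.07 rad (z of rack_seat in the frame of hook between 0.0055 and 0.0105 m and x of rack_seat in the frame of hook between 0.025 and 0.066 m and y of rack_seat in the frame of hook between -0.0105 and 0.0105 m and angle between the x axis of rack and the x axis of hook, either way round below 0.12 rad and angle between rack's own z axis and vertical below 0.07 rad and angle between the x axis of hook and the y axis of collar, either way round below 0.1 rad and linear speed of rack below 0.02 m/s); the robot touches nothing.
It fails at once if the stop collar is wrenched round (its lug moves more than 3 mm) (distance of collar_lug from where it was at the start of the episode above 0.003 m).
It fails at once if the carrier is pressed on the hook with more than 20 N (contact force between rack and hook above 20 N).
It fails at once if a bystander is moved more than 30 mm (distance of any of low_rack, tape, dish, pen, vial, dropper, eraser from where it was at the start of the episode above 0.03 m).
It also fails if it takes over 72 s, if anything falls off the work surface, if the arm or the gripper's body presses on something with over 40 N, if the wrist force passes 120 N, or if a joint passes its speed limit or range.

ROBOT

A 6-joint arm with a two-finger parallel gripper is mounted at the origin on the work surface. World frame = base frame: x ahead of the robot, y to its left, z up, the work surface at z = 0. Lengths are in m, angles in rad, forces in N, time in s.
With the tool pointing down it reaches from about 0.35 to 1 m from the base axis. Payload 7.1 kg.
Tool frame: the origin (TCP) lies at the very end of the fingers, on their centre line; the grasp point (between the pads) lies 19 mm behind it; z points along the fingers, y is the line along which they close (so a half turn about z gives the same grasp; the last joint's range is limited). The gripper opens to 85 mm and grips with 20 to 120 N. Pads are 22 mm wide; open, the fingers measure 114 mm over their backs; the gripper's body (76 mm by 85 mm) begins 54 mm behind the grasp point. The pads swing forward as they close: fully open they stand 13 mm farther back than shut.
Start: joints at [1.13, 0.423, 1.63, -0, 1.089, -0.019], TCP at [0.256, 0.57, 0.231] pointing down, gripper open.
Joint ranges: [-3, 3], [-0.9, 2.11], [0.09, 2.58], [-1.31, 4.45], [0.11, 2.69], [-2.54, 2.54]. Speed limits (rad/s): [2.39, 2.39, 3.01, 3.14, 3.14, 3.14].

INTERFACE

Orientations are given as a unit quaternion [w, x, y, z].
In Python, from plant import get_obs, optics, arm gives the robot as it stands. The module is installed in compiled form; this text tells all that it offers.
- The arm moves only by the tool carry_out, never from a script. Its argument "deltas" is a list of rows, each a list of 7 numbers: the gripper's target within -1 to 1 (fully open at 1, half-way at 0, shut at -1), then the shift along the tool's x, y, z in units of 40 mm (1.0 is 40 mm), then the turn, a rotation vector about the tool's x, y, z in units of 8 degrees (1.0 is 8 degrees). A call has 1 to 5 rows; each row shifts and turns the commanded pose from where the row before left it, along the tool's axes as they then stand; what a row does not reach is not made up. A row lasts 1/10 s, in which the tool goes at most 50 mm and 8.59 degrees, less where a joint would pass 70% of its speed; a pose out of reach is approached as far as the arm can. A call is refused whole if a number of a shift passes 1 or a number of a turn 1, either way. A call with a gripper value outside its range is refused whole. The fingers move at their own pace and stop on an object; "grip_force" is the grip in N (left out, the last holds). Time passes only in rows, so rows that do not move let the fingers close. It gives the time, the measured TCP pose, the force, the opening and the grip force at its end, in the units of the state.
- get_obs(): the state, without advancing time (a new reading comes with each control period).
- optics.camera(name): name is "scene" or "top" or "wrist"; returns the picture (420x560x3 uint8, red, green, blue); there is no depth.
- optics.camera_params(name): a dict with "K" (3x3 intrinsics, pixels), "k1" (the pictures are not rectified: a ray, as slopes to the right and down, at radius r is drawn at 1 + k1 r^2 times it, then the intrinsics apply), "R" (3x3) and "t" (3): a world point X has camera coordinates R X + t. Camera axes: x right, y down, z forward; pixel columns grow to the right and rows downward; lengths in m; the calibration is good to about 2 mm. A picture is of the moment at which its call begins: read the wrist's pose just before it. camera_params takes no time and is no camera call; for the wrist camera it gives the pose at the moment of the call.
- arm.hand_in(): hands the job in; it is judged then, once.
The state is a dict: "t": time; "joint_pos": joint angles; "qvel": joint speeds; "tau": joint torques, N m; "eef_pos": TCP position; "orientation": TCP orientation; "contact_force": force on the tool from outside, world axes, zero at the start; "wrist_torque": the same for the moment, N m; "grip_width": finger opening in m; "grip_force": force on a finger pad.
Only numpy, scipy, OpenCV 4.12 (cv2) and the standard library are available. Lean on these libraries where they do the work, as an engineer would, in place of code of your own. Each camera call takes 0.05 s, during which the arm holds its last target. There are 200 camera calls.

## Working session

There is one attempt and no reset: what is moved stays moved. The work goes in short steps, Python scripts to look and compute and a tool call to move; the robot and the scene stay as the last step left them, time stands still between calls to the robot, and variables do not carry over. Pictures are saved under pics/ and viewed, at most 10 in all, crops included, and the job is handed in when it is done.

Besides the shell and the picture viewer there is one more tool, called after "Request:" in YAML: its name, and indented under it one key for each argument. carry_out: Moves the arm, as the interface text tells. Its arguments: {"type":"object","properties":{"deltas":{"type":"array","items":{"type":"array","items":{"type":"number"}}},"grip_force":{"type":"number"}},"required":["deltas"]}

```bash
mkdir -p pics
cat > h.py <<'E'
import numpy as np, cv2, json
from plant import get_obs, optics, arm
from scipy.spatial.transform import Rotation as Ro
def snap(n,name):
    p=optics.camera_params(n); im=optics.camera(n)
    cv2.imwrite(f'pics/{name}.png',im[:,:,::-1]); 
    np.savez(f'pics/{name}.npz',im=im,**{k:np.array(v) for k,v in p.items()}); return im,p
def load(name):
    d=np.load(f'pics/{name}.npz'); return d['im'],d
def ray(p,u,v):
    K=np.array(p['K']);k1=float(p['k1']);d=np.array([(u-K[0,2])/K[0,0],(v-K[1,2])/K[1,1]]);s=d.copy()
    for _ in range(20): s=d/(1+k1*(s@s))
    R=np.array(p['R']);t=np.array(p['t']); return -R.T@t, R.T@np.array([s[0],s[1],1])
def onz(p,u,v,z):
    o,d=ray(p,u,v); return o+d*(z-o[2])/d[2]
def tri(p1,a,p2,b):
    o1,d1=ray(p1,*a);o2,d2=ray(p2,*b); s=np.linalg.lstsq(np.c_[d1,-d2],o2-o1,rcond=None)[0]
    x,y=o1+d1*s[0],o2+d2*s[1]; return (x+y)/2,np.linalg.norm(x-y)
def proj(p,X):
    c=np.array(p['R'])@X+np.array(p['t']);s=c[:2]/c[2];s=s*(1+float(p['k1'])*(s@s));K=np.array(p['K']);return K[0,0]*s[0]+K[0,2],K[1,1]*s[1]+K[1,2]
def Rt(): 
    q=get_obs()['orientation']; return Ro.from_quat([q[1],q[2],q[3],q[0]])
def to_tool(dw): return Rt().inv().apply(dw)/0.04
E
python3 - <<'E'
from h import *
a,p=snap('scene','s0');b,q=snap('top','t0')
cv2.imwrite('pics/both.png',cv2.resize(np.vstack([a,b])[:,:,::-1],(400,600)) ) 
for n,x in(('scene',p),('top',q)): print(n,x['K'],x['k1'],-np.array(x['R']).T@x['t'])
o=get_obs();print(o['t'],o['eef_pos'],Rt().as_matrix())
E
```

```text
scene [[496.33207328   0.         276.930354  ]
 [  0.         496.33207328 214.48844302]
 [  0.           0.           1.        ]] -0.08495210532390476 [1.17412802 0.09788644 0.95366331]
top [[528.14103673   0.         278.93317895]
 [  0.         528.14103673 207.4573109 ]
 [  0.           0.           1.        ]] -0.19116551188043934 [ 0.33016374 -0.04838727  1.42437603]
0.1 [0.25564672 0.56975315 0.23058726] [[-9.12347622e-01  4.09415984e-01 -6.07184199e-04]
 [ 4.09416435e-01  9.12346630e-01 -1.34542333e-03]
 [ 3.12464081e-06 -1.47608497e-03 -9.99998911e-01]]
```

View pics/s0.png

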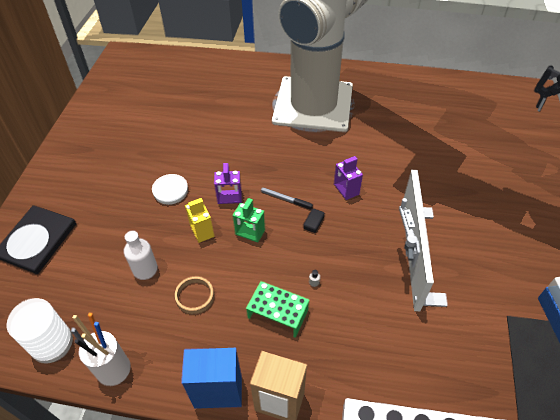

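View pics/t0.png

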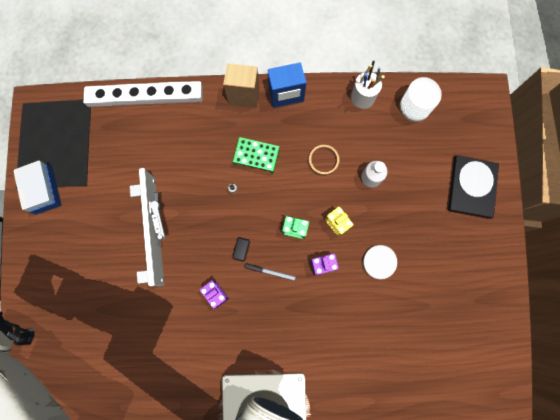

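The green carrier with the fin is at about (250,220) in scene and (296,227) in top. The look-alikes are purple at (228,185) and (348,178), yellow at (200,220), and the long green low_rack without a fin at (279,307). The short, finned, green one fits. The board is at (415,240) in scene and (152,228) in top. I'll confirm with one enlarged crop.

Run:
```python
from h import *
a,p=load('s0');b,q=load('t0')
c=lambda im,x,y,w,h,W,H:cv2.resize(im[y:y+h,x:x+w,::-1],(W,H),interpolation=cv2.INTER_CUBIC)
A=c(a,220,190,60,60,300,300);B=c(b,270,202,50,50,300,300)
C=c(a,385,165,70,150,280,600);D=c(b,125,160,50,136,220,600)
cv2.imwrite('pics/crop.png',np.hstack([np.vstack([A,B]),C,D]))
for n,im,pp in(('s',a,p),('t',b,q)):
    hsv=cv2.cvtColor(im,cv2.COLOR_RGB2HSV)
    m=cv2.inRange(hsv,(50,120,50),(80,255,255))
    k,l,st,ce=cv2.connectedComponentsWithStats(m)
    for i in range(1,k):
        if st[i,4]>60: print(n,st[i],ce[i])
```

```text
s [233 198  32  44 827] [248.9637243 221.5719468]
s [ 247  282   62   55 1295] [278.66563707 306.65791506]
t [234 138  45  35 597] [255.46566164 153.58961474]
t [289 218  16  20  87] [294.22988506 228.65517241]
```

View pics/crop.png

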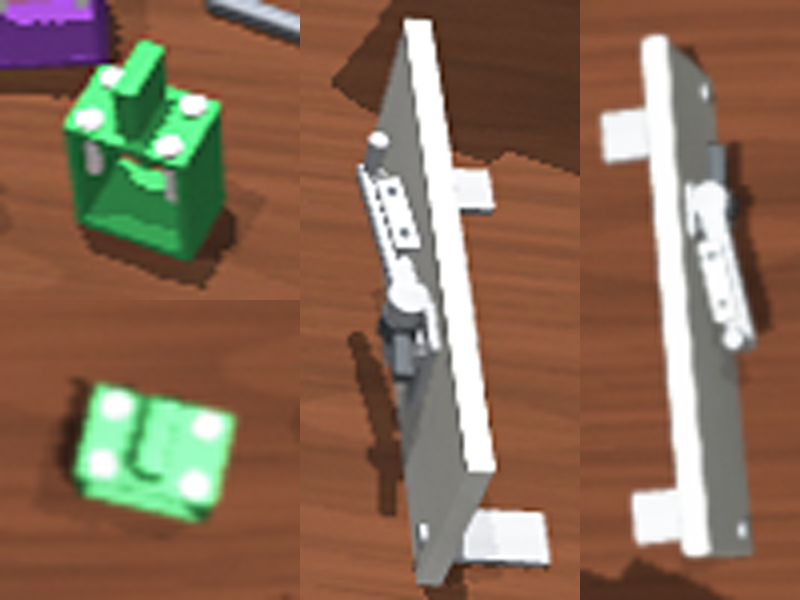

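The carrier is confirmed: green, finned, four caps, window towards the camera. The hook is nearly folded, with its post towards the robot. Now the numbers.

Run:
```python
from h import *
a,p=load('s0');b,q=load('t0')
f=lambda x,y:(385+(x-300)/4-.4,165+y/4-.4)
g=lambda x,y:(125+(x-580)/4.4-.4,160+y/4.41-.4)
for n,s,t in(('post',(378,138),(735,340)),('hinge',(408,285),(712,193)),('bfar',(418,20),(695,553)),('bnear',(482,470),(655,38))):
    print(n,tri(p,f(*s),q,g(*t)),onz(p,*f(*s),.149 if n=='post' else .125),onz(q,*g(*t),.149 if n=='post' else .125))
st=[onz(p,220+x/5-.4,190+y/5-.4,.077) for x,y in((88,118),(112,77),(193,105),(168,146))]
tt=[onz(q,270+x/6-.4,202+y/6-.4,.077) for x,y in((117,403-300),(208,425-300),(195,487-300),(103,463-300))]
for L in(st,tt): print(np.round(L,4),np.mean(L,0))
```

```text
post (array([0.46458758, 0.24269502, 0.14513745]), np.float64(0.0018130160797326582)) [0.46776422 0.24291824 0.149     ] [0.46420292 0.2408904  0.149     ]
hinge (array([0.55012839, 0.26026347, 0.1323615 ]), np.float64(0.002867788657244291)) [0.54423036 0.2631923  0.125     ] [0.55138427 0.26054103 0.125     ]
bfar (array([0.34707784, 0.27096733, 0.11821509]), np.float64(0.0004671219011327154)) [0.35373199 0.26979799 0.125     ] [0.34699756 0.2690694  0.125     ]
bnear (array([0.64531478, 0.29932556, 0.1171766 ]), np.float64(0.0025079133728157484)) [0.65003269 0.2987192  0.125     ] [0.64338468 0.2959555  0.125     ]
[[ 0.5036 -0.1164  0.077 ]
 [ 0.4785 -0.1106  0.077 ]
 [ 0.489  -0.0708  0.077 ]
 [ 0.5138 -0.0775  0.077 ]] [ 0.49622505 -0.09381927  0.077     ]
[[ 0.5108 -0.0782  0.077 ]
 [ 0.5003 -0.1169  0.077 ]
 [ 0.4737 -0.1105  0.077 ]
 [ 0.485  -0.0715  0.077 ]] [ 0.49246918 -0.09426469  0.077     ]
```

Request:
carry_out:
  deltas:
    - [-1,-0.86,-0.54,0,0,0,0]
    - [-1,-0.86,-0.54,0,0,0,0]
    - [-1,-0.86,-0.54,0,0,0,0]
    - [-1,-0.86,-0.54,0,0,0,0]
    - [-1,-0.86,-0.54,0,0,0,0]
  grip_force: 30

```text
t: 0.6
eef_pos: [0.369, 0.3997, 0.231]
orientation: [-0.0, 0.209, 0.978, -0.0]
contact_force: [1.1, 0.5, -0.8]
grip_width: 0.0123
grip_force: 0.0
```

Request:
carry_out:
  deltas:
    - [-1,-0.86,-0.54,0,0,0,0]
    - [-1,-0.86,-0.54,0,0,0,0]
    - [-1,-0.86,-0.54,0,0,0,0]
    - [-1,-0.86,-0.54,0,0,0,0]
    - [-1,0,0,0,0,0,0.92]

```text
t: 1.1
eef_pos: [0.4607, 0.2626, 0.2311]
orientation: [0.0, 0.274, 0.962, -0.0]
contact_force: [0.4, 0.4, 0.2]
grip_width: 0.0
grip_force: 0.0
```

Request:
carry_out:
  deltas:
    - [-1,0,0,0,0,0,0.92]
    - [-1,0,0,0,0,0,0.92]
    - [-1,0,0,0,0,0,0.92]
    - [-1,0,0,0,0,0,0.92]
    - [-1,0,0,0,0,0,0.92]

```text
t: 1.6
eef_pos: [0.4585, 0.2659, 0.231]
orientation: [-0.0, 0.564, 0.826, -0.0]
contact_force: [0.1, -0.1, -0.1]
grip_width: 0.0001
grip_force: 0.0
```

Request:
carry_out:
  deltas:
    - [-1,0,0,0,0,0,0.92]
    - [-1,0,0,0,0,0,0]
    - [-1,0,0,0,0,0,0]

```text
t: 1.9
eef_pos: [0.4586, 0.266, 0.2311]
orientation: [-0.0, 0.612, 0.791, -0.0]
contact_force: [-0.3, -0.1, 0.7]
grip_width: -0.0001
grip_force: 0.0
```

Run:
```python
from h import *
o=get_obs();print(o['eef_pos'],Rt().as_matrix().round(3),o['joint_pos'],o['contact_force'],o['grip_width'])
e=np.array(o['eef_pos']);t=np.array([.459,.266,e[2]]);print(to_tool(t-e))
im,p=snap('wrist','w0');np.set_printoptions(suppress=True)
print(-p['R'].T@p['t'])
cv2.imwrite('pics/w0b.png',cv2.resize(im[:,:,::-1],(800,600)))
```

```text
[0.45855524 0.26603722 0.23113253] [[-0.25   0.968 -0.   ]
 [ 0.968  0.25  -0.   ]
 [-0.    -0.    -1.   ]] [5.03245839e-01 2.84875725e-01 1.83901137e+00 2.45243774e-05
 1.01816263e+00 2.50040226e-01] [-0.25295909 -0.06995525  0.73825572] -8.441382710411144e-05
[-3.68612026e-03  1.05314200e-02 -4.37592886e-06]
[0.44051782 0.3410441  0.37449549]
```

View pics/w0b.png

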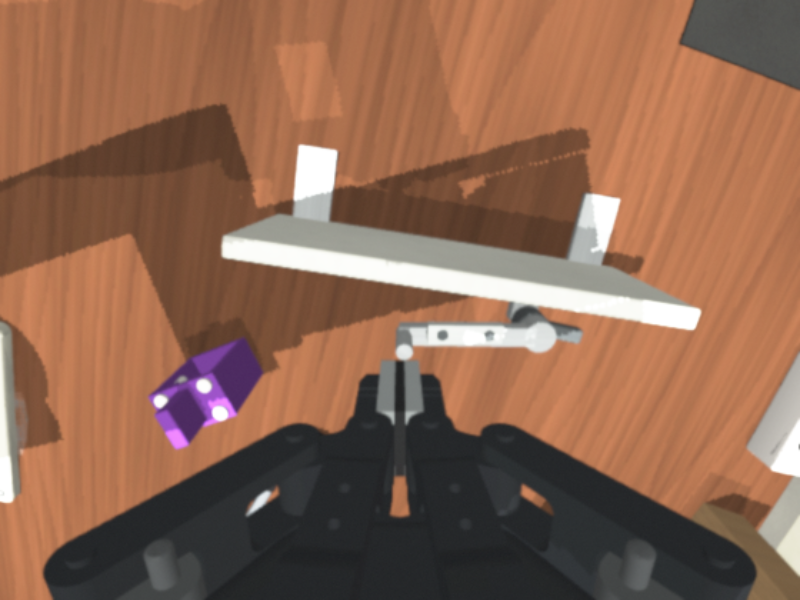

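The wrist view shows the post top at (404,352) and the hinge cap at (540,337) of the 800-wide picture, with the fingers on the board side of the post. I'll check the post position from this view.

Run:
```python
from h import *
im,p=load('w0')
P=onz(p,404*.7,352*.7,.149);H=onz(p,540*.7,337*.7,.128);print(P,H,np.linalg.norm((P-H)[:2]),np.degrees(np.arctan2(*(P-H)[1::-1])))
e=np.array(get_obs()['eef_pos']);print('post rel tcp in tool mm',to_tool(P-e)*40)
print(onz(p,462*.7,280*.7,.122))
```

```text
[0.46849994 0.24380893 0.149     ] [0.54987624 0.26538591 0.128     ] 0.08418829055102404 -165.14970717885905
post rel tcp in tool mm [-24.00031409   4.03336521  82.18043111]
[0.49371219 0.28665778 0.122     ]
```

Request:
carry_out:
  deltas:
    - [-1,0,0.08,0.8,0,0,0]
    - [-1,0,0,0.8,0,0,0]
    - [-1,0,0,0.75,0,0,0]
    - [-1,0,0,0,0,0,0]

```text
t: 2.35
eef_pos: [0.4593, 0.2655, 0.1339]
orientation: [-0.001, 0.613, 0.79, -0.003]
contact_force: [-0.2, -0.3, 0.7]
grip_width: -0.0002
grip_force: 0.0
```

Request:
carry_out:
  deltas:
    - [-1,-0.1,0,0,0,0,0]
    - [-1,-0.1,0,0,0,0,0]
    - [-1,-0.148,-0.023,0,0,0,-0.5]
    - [-1,-0.148,-0.023,0,0,0,-0.5]

```text
t: 2.75
eef_pos: [0.4662, 0.2481, 0.1391]
orientation: [0.0, 0.556, 0.831, 0.002]
contact_force: [-1.8, 5.0, -0.8]
grip_width: 0.0
grip_force: 2.7
```

Request:
carry_out:
  deltas:
    - [-1,-0.148,-0.023,0,0,0,-0.5]
    - [-1,-0.148,-0.023,0,0,0,-0.5]
    - [-1,-0.148,-0.023,0,0,0,-0.5]
    - [-1,-0.148,-0.023,0,0,0,-0.5]
    - [-1,-0.148,-0.023,0,0,0,-0.5]

```text
t: 3.25
eef_pos: [0.4767, 0.22, 0.139]
orientation: [0.0, 0.403, 0.915, 0.001]
contact_force: [-2.6, 5.0, -0.5]
grip_width: -0.0002
grip_force: 2.6
```

Request:
carry_out:
  deltas:
    - [-1,-0.148,-0.023,0,0,0,-0.5]
    - [-1,-0.148,-0.023,0,0,0,-0.5]
    - [-1,-0.148,-0.023,0,0,0,-0.5]
    - [-1,-0.148,-0.023,0,0,0,-0.5]
    - [-1,-0.148,-0.023,0,0,0,-0.5]

```text
t: 3.75
eef_pos: [0.496, 0.1975, 0.1389]
orientation: [0.0, 0.238, 0.971, 0.001]
contact_force: [-4.2, 4.5, -0.3]
grip_width: -0.0
grip_force: 2.6
```

Run:
```python
from h import *
o=get_obs();e=np.array(o['eef_pos']);R=Rt().as_matrix();H=np.array([.549,.264,e[2]])
print(e,o['t'],o['contact_force'],np.linalg.norm(o['contact_force'][:2]))
print('hinge in tool',to_tool(H-e)*40,'tool y angle+180',180+np.degrees(np.arctan2(R[1,1],R[0,1])))
P=e-R[:,0]*.016;d=P-H;print('hook angle',np.degrees(np.arctan2(d[1],d[0]))%360,np.linalg.norm(d))
```

```text
[0.49602357 0.19746288 0.13892394] 3.75 [-4.17569174  4.52087402 -0.32685906] 6.154242722669001
hinge in tool [-16.22830788  83.4884198    0.12738799] tool y angle+180 242.47325115524862
hook angle 242.31659305454278 0.08348882914692587
```

Request:
carry_out:
  deltas:
    - [-1,-0.148,-0.023,0,0,0,-0.5]
    - [-1,-0.148,-0.023,0,0,0,-0.5]
    - [-1,-0.148,-0.023,0,0,0,-0.5]
    - [-1,-0.148,-0.023,0,0,0,-0.5]
    - [-1,-0.074,-0.012,0,0,0,-0.25]

```text
t: 4.25
eef_pos: [0.5193, 0.184, 0.1388]
orientation: [-0.0, 0.083, 0.997, 0.0]
contact_force: [-4.5, 3.2, 0.2]
grip_width: 0.0001
grip_force: 2.4
```

Request:
carry_out:
  deltas:
    - [-1,-0.037,-0.006,0,0,0,-0.125]
    - [-1,-0.037,-0.006,0,0,0,-0.125]
    - [-1,-0.037,-0.006,0,0,0,-0.125]

```text
t: 4.55
eef_pos: [0.5237, 0.1825, 0.1382]
orientation: [0.0, 0.058, 0.998, 0.0]
contact_force: [-5.9, 0.4, 3.9]
grip_width: 0.0
grip_force: 2.5
```

Request:
carry_out:
  deltas:
    - [-1,-0.037,-0.006,0,0,0,-0.125]
    - [-1,-0.037,-0.006,0,0,0,-0.125]

```text
t: 4.75
eef_pos: [0.5265, 0.1816, 0.1375]
orientation: [-0.0, 0.04, 0.999, -0.0]
contact_force: [-4.3, -0.8, 2.9]
grip_width: -0.0003
grip_force: 2.5
```

Request:
carry_out:
  deltas:
    - [-1,-0.037,-0.006,0,0,0,-0.125]
    - [-1,-0.037,-0.006,0,0,0,-0.125]

```text
t: 4.95
eef_pos: [0.5294, 0.1808, 0.1373]
orientation: [-0.0, 0.023, 1.0, -0.0]
contact_force: [-5.3, -0.9, 3.1]
grip_width: -0.0004
grip_force: 2.5
```

Request:
carry_out:
  deltas:
    - [-1,-0.037,-0.006,0,0,0,-0.125]

```text
t: 5.05
eef_pos: [0.5309, 0.1805, 0.1372]
orientation: [-0.0, 0.014, 1.0, -0.0]
contact_force: [-5.6, -0.8, 3.7]
grip_width: -0.0
grip_force: 2.5
```

Request:
carry_out:
  deltas:
    - [-1,-0.037,-0.006,0,0,0,-0.125]

```text
t: 5.15
eef_pos: [0.5323, 0.1802, 0.1372]
orientation: [-0.0, 0.005, 1.0, -0.0]
contact_force: [-4.7, -0.9, 2.8]
grip_width: -0.0003
grip_force: 2.5
```

Request:
carry_out:
  deltas:
    - [-1,-0.037,-0.006,0,0,0,-0.125]

```text
t: 5.25
eef_pos: [0.5338, 0.1799, 0.1372]
orientation: [-0.0, -0.003, 1.0, -0.0]
contact_force: [-4.6, -0.6, 3.6]
grip_width: 0.0001
grip_force: 2.5
```

Request:
carry_out:
  deltas:
    - [-1,-0.03,-0.005,0,0,0,-0.1]

```text
t: 5.35
eef_pos: [0.535, 0.1797, 0.1372]
orientation: [-0.0, -0.01, 1.0, -0.0]
contact_force: [-4.6, -0.7, 3.1]
grip_width: 0.0002
grip_force: 2.5
```

Request:
carry_out:
  deltas:
    - [-1,-0.03,-0.005,0,0,0,-0.1]

```text
t: 5.45
eef_pos: [0.5362, 0.1795, 0.1372]
orientation: [-0.0, -0.017, 1.0, -0.0]
contact_force: [-4.3, -1.8, 3.0]
grip_width: -0.0001
grip_force: 2.5
```

Request:
carry_out:
  deltas:
    - [-1,-0.025,-0.004,0,0,0,-0.08]

```text
t: 5.55
eef_pos: [0.5367, 0.1793, 0.1371]
orientation: [-0.001, -0.023, 1.0, -0.0]
contact_force: [-7.4, -1.1, 4.6]
grip_width: -0.0002
grip_force: 4.0
```

Request:
carry_out:
  deltas:
    - [-1,-0.02,-0.003,0,0,0,-0.07]

```text
t: 5.65
eef_pos: [0.5368, 0.1792, 0.137]
orientation: [-0.002, -0.028, 1.0, -0.0]
contact_force: [-10.0, -0.7, 6.7]
grip_width: -0.0001
grip_force: 5.1
```

Stop felt: 10 N with motion stalled, and the hook at about 272.5°. I'll back off, rise and look down on the saddle.

Request:
carry_out:
  deltas:
    - [-1,0.25,0,0,0,0,0]
    - [-1,0.25,0,-0.3,0,0,0]
    - [-1,0,0,-0.9,0,0,0]
    - [-1,0,0,-0.9,0,0,0]
    - [-1,0,0,-0.9,0,0,0]

```text
t: 6.15
eef_pos: [0.5186, 0.1786, 0.2587]
orientation: [0.001, -0.027, 1.0, 0.0]
contact_force: [0.3, 1.0, 0.3]
grip_width: 0.0
grip_force: 0.0
```

Request:
carry_out:
  deltas:
    - [-1,-0.9,0.3,0,0,0,0]
    - [-1,-0.9,0.3,0,0,0,0]
    - [-1,-0.9,0.3,0,0,0,0]
    - [-1,0,0,0,0,0,0]
    - [-1,0,0,0,0,0,0]

```text
t: 6.65
eef_pos: [0.6243, 0.2204, 0.2566]
orientation: [0.0, -0.027, 1.0, -0.0]
contact_force: [-0.1, 0.2, -1.4]
grip_width: -0.0
grip_force: 0.0
```

Run:
```python
from h import *
o=get_obs();print(o['eef_pos'],Rt().as_matrix().round(3),o['contact_force'])
im,p=snap('wrist','w1')
u,v=proj(p,np.array([.551,.216,.133]));print(u,v)
x0=int(max(0,min(u-70,420)));y0=int(max(0,min(v-52,315)));print(x0,y0)
cv2.imwrite('pics/w1b.png',cv2.resize(im[y0:y0+105,x0:x0+140,::-1],(800,600),interpolation=cv2.INTER_CUBIC))
```

```text
[0.62431533 0.2204181  0.25661586] [[-0.999 -0.055  0.   ]
 [-0.055  0.999 -0.   ]
 [-0.    -0.    -1.   ]] [-0.06858238  0.15291868 -1.39804396]
277.4944459809413 118.09717076616849
207 66
```

View pics/w1b.png

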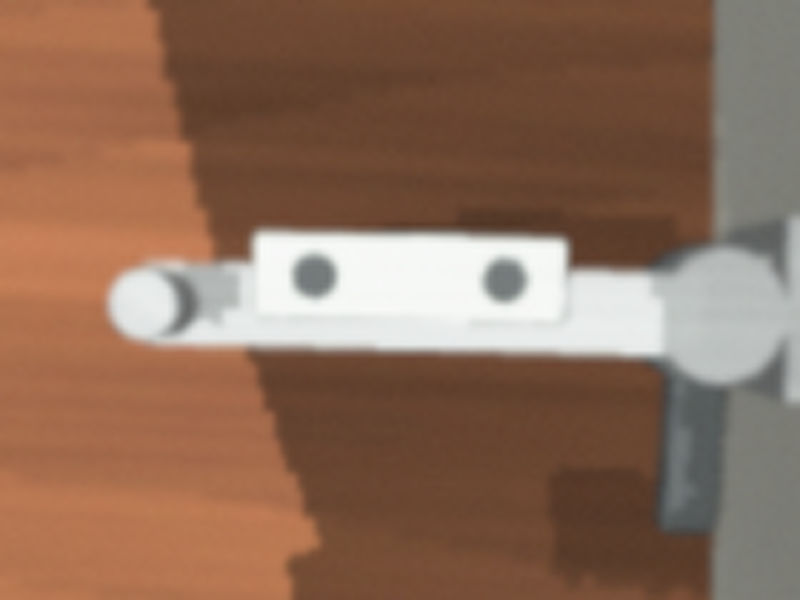

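The crop shows the post top at (148,303), saddle corners (253,232), (569,240), (565,322) and (255,318), the hinge cap at (722,316), and the lug below it at (690,450).

```bash
cat >> h.py <<'E'
def w1(u,v,z):
    im,p=load('w1'); s=105/600; return onz(p,207+(u+.5)*140/800-.5,66+(v+.5)*s-.5,z)
E
python3 - <<'E'
from h import *
np.set_printoptions(suppress=True,precision=4)
P=w1(148,303,.149);H=w1(722,316,.128)
C=np.array([w1(*c,.133) for c in((253,232),(569,240),(565,322),(255,318))]);S=np.array([w1(314,275,.133),w1(505,279,.133)])
A=(w1(610,268,.125)+w1(610,355,.125))/2
print(P,H,np.linalg.norm((P-H)[:2]));print(C,C.mean(0),S.mean(0))
ang=lambda d:np.degrees(np.arctan2(d[1],d[0]))%360
print(ang(P-H),ang(C[0]-C[1]),ang(C[3]-C[2]),ang(S[0]-S[1]))
h=(P-H)[:2];h/=np.linalg.norm(h);n=np.array([-h[1],h[0]])
for q in(C.mean(0),S.mean(0),A): print('along',(q-H)[:2]@h,'lat',(q-H)[:2]@n)
E
```

```text
[0.5532 0.1802 0.149 ] [0.5506 0.2641 0.128 ] 0.08387699182735824
[[0.5425 0.1931 0.133 ]
 [0.5411 0.2396 0.133 ]
 [0.5528 0.2399 0.133 ]
 [0.5548 0.1938 0.133 ]] [0.5478 0.2166 0.133 ] [0.5477 0.2165 0.133 ]
271.77469723151927 271.7545944514716 272.4311647667256 271.9888316881768
along 0.047344513906431414 lat -0.004243880043382363
along 0.04749972442198333 lat -0.004392434989626795
along 0.016724793345828205 lat -0.00010052726581401733
```

Request:
carry_out:
  deltas:
    - [-1,0.28,-0.9,0,0,0,0]
    - [-1,0.28,-0.9,0,0,0,0]
    - [-1,0.28,-0.9,0,0,0,0]
    - [-1,0.28,-0.9,0,0,0,0]
    - [-1,0.28,-0.9,0,0,0,0]

```text
t: 7.2
eef_pos: [0.5761, 0.0362, 0.2576]
orientation: [0.0, -0.027, 1.0, -0.0]
contact_force: [0.2, 0.1, -0.2]
grip_width: 0.0002
grip_force: 0.0
```

Request:
carry_out:
  deltas:
    - [-1,0.28,-0.9,0,0,0,0]
    - [-1,0.28,-0.9,0,0,0,0]
    - [-1,0.28,-0.9,0,0,0,0]
    - [-1,0.28,-0.9,0,0,0,0]
    - [-1,0,0,0,0,0,0.76]

```text
t: 7.7
eef_pos: [0.5387, -0.112, 0.2576]
orientation: [0.0, 0.028, 1.0, -0.001]
contact_force: [1.4, 0.5, 0.3]
grip_width: -0.0003
grip_force: 0.0
```

Request:
carry_out:
  deltas:
    - [-1,0,0,0,0,0,0.76]
    - [-1,0,0,0,0,0,0.76]
    - [-0.2,0,0,0,0,0,0]
    - [-0.2,0,0,0,0,0,0]

```text
t: 8.1
eef_pos: [0.5403, -0.1085, 0.2575]
orientation: [0.0, 0.13, 0.991, -0.0]
contact_force: [-0.3, -0.2, -0.2]
grip_width: 0.0283
grip_force: 0.0
```

Run:
```python
from h import *
o=get_obs();print(o['eef_pos'],Rt().as_matrix().round(3),o['contact_force'],o['grip_width'])
im,p=snap('wrist','w2')
u,v=proj(p,np.array([.494,-.094,.09]));print(u,v)
x0=int(max(0,min(u-90,380)));y0=int(max(0,min(v-67,285)));print(x0,y0)
cv2.imwrite('pics/w2b.png',cv2.resize(im[y0:y0+135,x0:x0+180,::-1],(800,600),interpolation=cv2.INTER_CUBIC))
```

```text
[ 0.54026249 -0.10849324  0.25754494] [[-0.966  0.258  0.   ]
 [ 0.258  0.966 -0.   ]
 [-0.    -0.    -1.   ]] [-0.27227458 -0.17010581 -0.17858722] 0.028307581062753013
279.92623761113515 143.9794778681507
189 76
```

View pics/w2b.png

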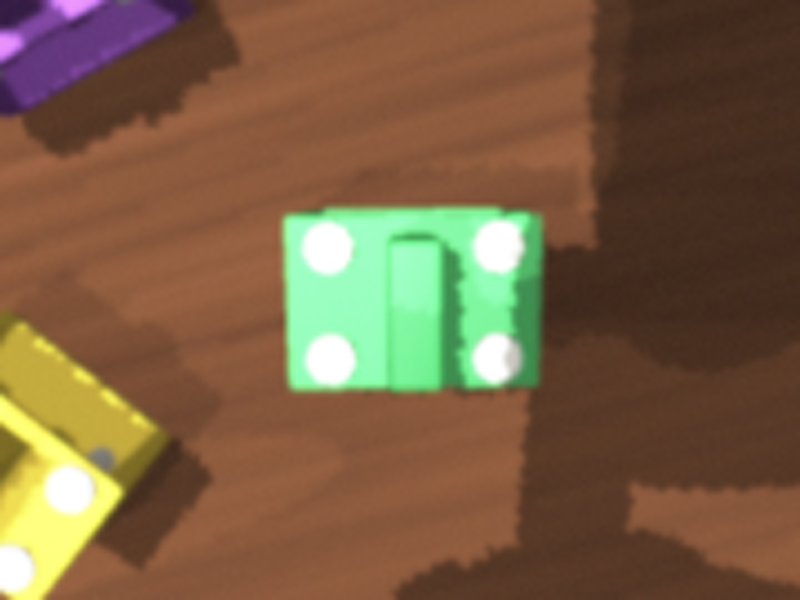

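The caps are at (327,248), (498,246), (497,358) and (330,360), and the fin at about (415,310), already nearly aligned with the tool.

Run:
```python
from h import *
np.set_printoptions(suppress=True,precision=4)
im,p=load('w2');s=180/800
C=np.array([onz(p,189+(u+.5)*s-.5,76+(v+.5)*s-.5,.077) for u,v in((327,248),(498,246),(497,358),(330,360))])
c=C.mean(0);print(C,c)
d=(C[1]+C[2]-C[0]-C[3])/2;g=(C[0]+C[1]-C[2]-C[3])/2;print(np.linalg.norm(d),np.linalg.norm(g),np.degrees(np.arctan2(d[1],d[0])),np.degrees(np.arctan2(g[1],g[0])))
R=Rt().as_matrix();print('tool y ang',np.degrees(np.arctan2(R[1,1],R[0,1])))
e=np.array(get_obs()['eef_pos']);print(to_tool(np.array([c[0],c[1],.082])-e))
```

```text
[[ 0.4779 -0.1088  0.077 ]
 [ 0.4877 -0.07    0.077 ]
 [ 0.513  -0.0765  0.077 ]
 [ 0.5032 -0.1152  0.077 ]] [ 0.4955 -0.0926  0.077 ]
0.03999270609767336 0.02613484558387589 75.74481111919012 165.69088484321853
tool y ang 75.02675407070153
[1.1899 0.0919 4.3871]
```

Request:
carry_out:
  deltas:
    - [-0.2,0.6,0.05,0,0,0,0]
    - [-0.2,0.59,0.04,0,0,0,-0.09]
    - [-0.2,0,0,0.9,0,0,0]
    - [-0.2,0,0,0.9,0,0,0]
    - [-0.2,0,0,0.9,0,0,0]

```text
t: 8.65
eef_pos: [0.496, -0.0925, 0.1488]
orientation: [0.001, 0.124, 0.992, -0.0]
contact_force: [0.1, -0.1, -1.1]
grip_width: 0.0341
grip_force: 0.0
```

Request:
carry_out:
  deltas:
    - [-0.2,0,0,0.8,0,0,0]
    - [-0.2,0,0,0.5,0,0,0]
    - [-0.2,0,0,0.33,0,0,0]
    - [-0.2,0,0,0,0,0,0]

```text
t: 9.05
eef_pos: [0.4949, -0.0924, 0.0828]
orientation: [-0.001, 0.125, 0.992, 0.0]
contact_force: [-0.0, 0.3, 1.1]
grip_width: 0.034
grip_force: 0.0
```

Request:
carry_out:
  deltas:
    - [-1,0,0,0,0,0,0]
    - [-1,0,0,0,0,0,0]
    - [-1,0,0,0,0,0,0]
    - [-1,0,0,0,0,0,0]
    - [-1,0,0,0,0,0,0]
  grip_force: 40

```text
t: 9.55
eef_pos: [0.4965, -0.0929, 0.0849]
orientation: [0.001, 0.125, 0.992, -0.0]
contact_force: [-1.4, -1.8, 5.5]
grip_width: 0.0109
grip_force: 43.5
```

Request:
carry_out:
  deltas:
    - [-1,0,0,-0.2,0,0,0]
    - [-1,0,0,-0.5,0,0,0]
    - [-1,0,0,-0.6,0,0,0]
    - [-1,0,0,-0.6,0,0,0]
    - [-1,0,0,-0.5,0,0,0]

```text
t: 10.05
eef_pos: [0.4959, -0.0926, 0.1817]
orientation: [0.0, 0.125, 0.992, -0.0]
contact_force: [0.0, 0.4, -1.9]
grip_width: 0.0116
grip_force: 42.4
```

Request:
carry_out:
  deltas:
    - [-1,0,0.6,0,0,0,0]
    - [-1,0,0.8,0,0,0,0]
    - [-1,0,0.9,0,0,0,0]
    - [-1,0,0.9,0,0,0,0]
    - [-1,0,0.9,0,0,0,0]

```text
t: 10.55
eef_pos: [0.5367, 0.0675, 0.1805]
orientation: [-0.0, 0.126, 0.992, 0.0]
contact_force: [0.4, 0.6, -1.1]
grip_width: 0.0111
grip_force: 42.5
```

Request:
carry_out:
  deltas:
    - [-1,0,0.8,0,0,0,0]
    - [-1,0,0.5,0,0,0,0]
    - [-1,0,0,0,0,0,0.7]
    - [-1,0,0,0,0,0,0.9]
    - [-1,0,0,0,0,0,0.9]

```text
t: 11.05
eef_pos: [0.5493, 0.1169, 0.1803]
orientation: [-0.0, 0.298, 0.955, -0.0]
contact_force: [0.5, 0.8, -1.5]
grip_width: 0.0109
grip_force: 42.5
```

Request:
carry_out:
  deltas:
    - [-1,0,0,0,0,0,0.9]
    - [-1,0,0,0,0,0,0.9]
    - [-1,0,0,0,0,0,0.9]
    - [-1,0,0,0,0,0,0.9]
    - [-1,0,0,0,0,0,0.9]

```text
t: 11.55
eef_pos: [0.5493, 0.1165, 0.1804]
orientation: [-0.0, 0.579, 0.816, -0.0]
contact_force: [0.1, -0.4, -1.7]
grip_width: 0.0107
grip_force: 42.5
```

Request:
carry_out:
  deltas:
    - [-1,0,0,0,0,0,0.9]
    - [-1,0,0,0,0,0,0.9]
    - [-1,0,0,0,0,0,0.4]
    - [-1,0,0,0,0,0,0]
    - [-1,0,0,0,0,0,0]

```text
t: 12.05
eef_pos: [0.5495, 0.1165, 0.1803]
orientation: [-0.0, 0.694, 0.72, -0.0]
contact_force: [0.3, 0.1, -1.2]
grip_width: 0.0113
grip_force: 42.5
```

Run:
```python
from h import *
o=get_obs();R=Rt().as_matrix();print(o['eef_pos'],R.round(3),o['contact_force'],o['wrist_torque'],o['grip_width'],o['joint_pos'])
print('y ang',np.degrees(np.arctan2(R[1,1],R[0,1])))
im,p=snap('wrist','w3');cv2.imwrite('pics/w3b.png',im[:,:,::-1])
e=np.array(o['eef_pos']);a=np.radians(272)
for dd in(.10,.048): 
    t=np.array([.5477,.2165,e[2]])+(dd-.048)*np.array([np.cos(a),np.sin(a),0]);print(dd,t,to_tool(t-e))
```

```text
[0.54953951 0.11651372 0.18028993] [[-0.036  0.999 -0.   ]
 [ 0.999  0.036  0.   ]
 [ 0.    -0.    -1.   ]] [ 0.31086365  0.08883867 -1.20580942] [0.05104102 0.00595677 0.00222244] 0.011348963212845342 [1.87718520e-01 3.96922526e-01 1.81005643e+00 5.33321488e-05
 9.34776708e-01 1.51276069e-01]
y ang 2.086183480205926
0.1 [0.54951477 0.16453168 0.18028993] [ 1.19968180e+00  4.29162211e-02 -5.62871769e-06]
0.048 [0.5477     0.2165     0.18028993] [ 2.49968059e+00  4.46923239e-02 -8.22004796e-06]
```

View pics/w3b.png

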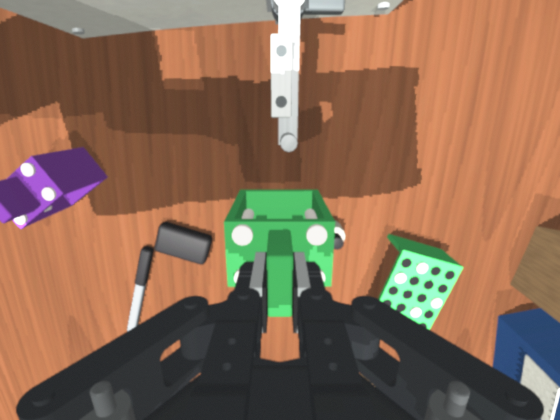

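The wrist view shows the carrier held straight with front caps at (242,236) and (317,236), and the saddle screws ahead at (281,50) and (281,101), post (289,143). Computing the lateral alignment from this one image.

Run:
```python
from h import *
np.set_printoptions(suppress=True,precision=4)
im,p=load('w3')
g=cv2.cvtColor(im,cv2.COLOR_RGB2HSV);m=((g[...,2]>190)&(g[...,1]<40)).astype('uint8');k,l,st,ce=cv2.connectedComponentsWithStats(m)
caps=sorted([tuple(ce[i]) for i in range(1,k) if 225<ce[i][1]<247 and 225<ce[i][0]<330 and st[i,4]>150])
print(caps)
e=np.array(get_obs()['eef_pos']);T=lambda X:to_tool(X-e)*40
f=e[2]-.0849
for c in caps: print('cap',T(onz(p,*c,f+.077)))
for c in((281,50),(281,101)): print('screw',T(onz(p,*c,.133)))
for r in(60,75,90,108):
    row=g[r,255:310]; x=[i+255 for i in range(55) if row[i,2]>215 and row[i,1]<40];print(r,x[0],x[-1])
    print(T(onz(p,x[0]-.5,r,.133)),T(onz(p,x[-1]+.5,r,.133)))
print('post',T(onz(p,289,143,.149)))
```

```text
[(np.float64(241.86053412462908), np.float64(234.67655786350147)), (np.float64(316.4144144144144), np.float64(234.57357357357358))]
cap [ 16.3881 -19.2159   7.9015]
cap [16.4735 20.8634  7.8983]
screw [114.316    1.8246  47.2701]
screw [86.1989  1.8799 47.2702]
60 270 298
[108.947   -4.8198  47.2706] [108.9739  11.9635  47.2693]
75 272 296
[100.7667  -3.7077  47.2706] [100.7887  10.9215  47.2694]
90 272 296
[92.4253 -3.7554 47.2706] [92.4462 11.043  47.2694]
108 272 295
[82.1821 -3.8161 47.2706] [82.2    10.5957 47.2695]
post [62.7893  6.3782 31.2699]
```

Request:
carry_out:
  deltas:
    - [-1,0.3,0.03,0,0,0,0]
    - [-1,0.4,0,0,0,0,0]
    - [-1,0.4,0,0,0,0,0]

```text
t: 12.4
eef_pos: [0.5494, 0.1621, 0.1802]
orientation: [-0.0, 0.695, 0.719, 0.0]
contact_force: [0.5, 0.6, -1.8]
grip_width: 0.0111
grip_force: 42.5
```

Request:
carry_out:
  deltas:
    - [-1,0.4,0,0,0,0,0]
    - [-1,0.4,0,0,0,0,0]
    - [-1,0.4,0,0,0,0,0]
    - [-1,0.12,0,0,0,0,0]
    - [-1,0,0,0,0,0,0]

```text
t: 12.9
eef_pos: [0.5474, 0.2143, 0.18]
orientation: [0.0, 0.694, 0.72, -0.0]
contact_force: [0.4, -0.3, -1.7]
grip_width: 0.0112
grip_force: 42.5
```

Request:
carry_out:
  deltas:
    - [-1,0,0,0.25,0,0,0]
    - [-1,0,0,0.15,0,0,0]
    - [-1,0,0,0,0,0,0]

```text
t: 13.2
eef_pos: [0.5466, 0.2123, 0.1626]
orientation: [-0.001, 0.695, 0.719, -0.001]
contact_force: [0.2, -0.8, -1.2]
grip_width: 0.0109
grip_force: 42.5
```

Run:
```python
from h import *
np.set_printoptions(suppress=True,precision=4)
o=get_obs();R=Rt().as_matrix();e=np.array(o['eef_pos']);print(e,o['contact_force'],o['wrist_torque'],np.degrees(np.arctan2(R[1,1],R[0,1])))
im,p=snap('wrist','w4')
a,q=snap('scene','s4')
A=cv2.resize(im[120:330,180:380,::-1],(400,420),interpolation=cv2.INTER_CUBIC);B=cv2.resize(a[160:260,360:455,::-1],(399,420),interpolation=cv2.INTER_CUBIC)
cv2.imwrite('pics/w4b.png',np.hstack([A,B]))
```

```text
[0.5466 0.2123 0.1626] [ 0.1867 -0.804  -1.2395] [-0.0032  0.0057 -0.0377] 1.9450151899701777
```

View pics/w4b.png

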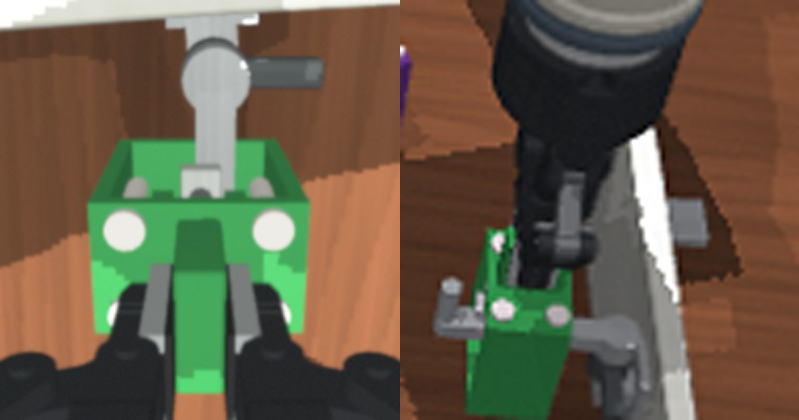

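Saddle sits between the ribs, about 0.6 mm to tool +y of centre. I'll nudge across and lower in small steps.

Request:
carry_out:
  deltas:
    - [-1,0,0.015,0,0,0,0]
    - [-1,0,0,0.08,0,0,0]
    - [-1,0,0,0.06,0,0,0]

```text
t: 13.6
eef_pos: [0.5483, 0.2133, 0.1585]
orientation: [0.0, 0.695, 0.719, 0.0]
contact_force: [0.7, -0.3, -1.7]
grip_width: 0.0107
grip_force: 42.5
```

Request:
carry_out:
  deltas:
    - [-1,0,0,0.03,0,0,0]
    - [-1,0,0,0.03,0,0,0]

```text
t: 13.8
eef_pos: [0.5481, 0.2133, 0.156]
orientation: [-0.0, 0.695, 0.719, -0.0]
contact_force: [-0.0, -0.1, -1.2]
grip_width: 0.0106
grip_force: 42.5
```

Request:
carry_out:
  deltas:
    - [-1,0,0,0.03,0,0,0]

```text
t: 13.9
eef_pos: [0.5481, 0.2134, 0.1548]
orientation: [-0.0, 0.695, 0.719, -0.0]
contact_force: [-0.8, -0.1, -2.7]
grip_width: 0.0113
grip_force: 42.5
```

Request:
carry_out:
  deltas:
    - [-1,0,0,0.03,0,0,0]

```text
t: 14.0
eef_pos: [0.5482, 0.2134, 0.1537]
orientation: [-0.0, 0.695, 0.719, 0.0]
contact_force: [0.3, 0.4, -0.8]
grip_width: 0.0109
grip_force: 42.5
```

Request:
carry_out:
  deltas:
    - [-1,0,0,0.03,0,0,0]

```text
t: 14.1
eef_pos: [0.5482, 0.2134, 0.1525]
orientation: [0.0, 0.695, 0.719, 0.0]
contact_force: [0.3, 0.2, -1.4]
grip_width: 0.0115
grip_force: 42.5
```

Request:
carry_out:
  deltas:
    - [-1,0,0,0.03,0,0,0]

```text
t: 14.2
eef_pos: [0.5481, 0.2133, 0.1513]
orientation: [0.0, 0.695, 0.719, 0.0]
contact_force: [-0.8, 1.0, -1.9]
grip_width: 0.0112
grip_force: 42.5
```

Request:
carry_out:
  deltas:
    - [-1,0,0,0.03,0,0,0]

```text
t: 14.3
eef_pos: [0.5481, 0.2133, 0.15]
orientation: [-0.0, 0.695, 0.719, -0.0]
contact_force: [-0.0, -0.7, -1.1]
grip_width: 0.0109
grip_force: 42.5
```

Request:
carry_out:
  deltas:
    - [-1,0,0,0.02,0,0,0]

```text
t: 14.4
eef_pos: [0.5481, 0.2133, 0.1492]
orientation: [-0.0, 0.695, 0.719, -0.0]
contact_force: [0.1, -0.4, -2.0]
grip_width: 0.0114
grip_force: 42.5
```

Request:
carry_out:
  deltas:
    - [-1,0,0,0.02,0,0,0]

```text
t: 14.5
eef_pos: [0.5482, 0.2133, 0.1486]
orientation: [0.0, 0.695, 0.719, -0.0]
contact_force: [-1.1, -0.6, 5.0]
grip_width: 0.011
grip_force: 43.4
```

Request:
carry_out:
  deltas:
    - [-1,0,0,0.015,0,0,0]

```text
t: 14.6
eef_pos: [0.5482, 0.2133, 0.1485]
orientation: [0.0, 0.695, 0.719, 0.0]
contact_force: [-3.4, -1.3, 7.9]
grip_width: 0.0111
grip_force: 43.8
```

Seated at the predicted height with light contact. I'll ease off, release and rise.

Request:
carry_out:
  deltas:
    - [-1,0,0,-0.02,0,0,0]
    - [-0.65,0,0,0,0,0,0]
    - [-0.5,0,0,0,0,0,0]
    - [-0.3,0,0,0,0,0,0]
    - [-0.3,0,0,0,0,0,0]
  grip_force: 20

```text
t: 15.1
eef_pos: [0.5482, 0.2134, 0.1487]
orientation: [-0.0, 0.695, 0.719, 0.0]
contact_force: [-0.9, 0.9, 0.5]
grip_width: 0.0299
grip_force: 0.0
```

Request:
carry_out:
  deltas:
    - [-0.3,0,0,-0.2,0,0,0]
    - [-0.3,0,0,-0.5,0,0,0]
    - [-0.3,0,0,-0.8,0,0,0]
    - [-0.3,0,0,-0.9,0,0,0]
    - [-0.3,0,0,-0.5,0,0,0]

```text
t: 15.6
eef_pos: [0.5492, 0.2137, 0.2683]
orientation: [0.001, 0.695, 0.719, 0.002]
contact_force: [0.1, 0.3, -0.7]
grip_width: 0.0299
grip_force: 0.0
```

Request:
carry_out:
  deltas:
    - [-0.3,-0.5,0,0,0,0,0]
    - [-0.3,-0.5,0,0,0,0,0]
    - [-0.3,0,0,0,0,0,0]
    - [-0.3,0,0,0,0,0,0]

```text
t: 16.0
eef_pos: [0.5496, 0.1733, 0.2652]
orientation: [0.0, 0.695, 0.719, 0.0]
contact_force: [0.3, 0.4, -1.2]
grip_width: 0.03
grip_force: 0.0
```

Run:
```python
from h import *
np.set_printoptions(suppress=True,precision=4)
o=get_obs();print(o['t'],o['eef_pos'],o['contact_force'],o['grip_width'])
im,p=snap('wrist','w5');a,q=snap('scene','s5')
u,v=map(int,proj(p,np.array([.548,.21,.14])));print(u,v)
x0=max(0,u-75);y0=max(0,v-80);print(x0,y0)
A=cv2.resize(im[y0:y0+158,x0:x0+150,::-1],(400,420),interpolation=cv2.INTER_CUBIC);B=cv2.resize(a[160:260,360:455,::-1],(399,420),interpolation=cv2.INTER_CUBIC)
cv2.imwrite('pics/w5b.png',np.hstack([A,B]))
```

```text
16.0 [0.5496 0.1733 0.2652] [ 0.2801  0.4141 -1.1598] 0.03001652467909511
277 163
202 83
```

View pics/w5b.png

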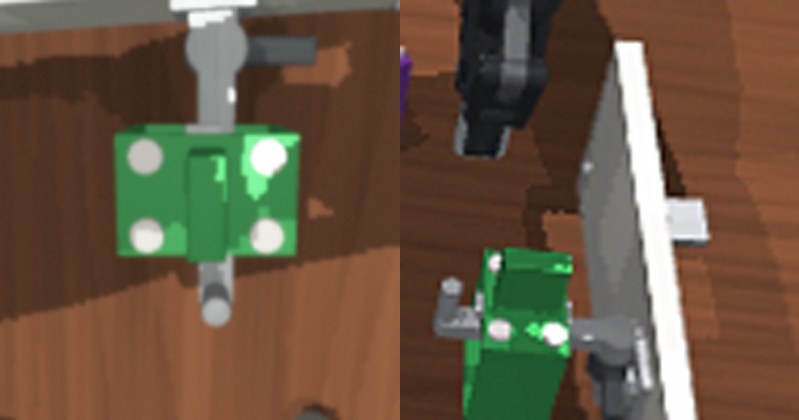

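The carrier hangs square on the arm: caps (145,156), (268,157), (267,235) and (147,236). Post (216,310) and hinge (216,48) are still in line along 272°, and the gripper is clear.

```bash
python3 -c "
from plant import arm;print(arm.hand_in())"
```

```text
the job is handed in; nothing more can be done
None
```

The hook was swung out to its stop (felt at about 10 N), the green carrier now hangs level on the saddle with the gripper clear, and the job was handed in at about 16 s; the hand-in returned no verdict.

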